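# Set the edge burnisher to its second speed and start it

## Robot

A 6-joint arm with a two-finger parallel gripper is mounted at the origin on a cart in front of the work surface, level with it; the furniture and walls round the work are solid. World frame = base frame: x ahead of the robot, y to its left, z up, the work surface at z = 0. Lengths are in m, angles in rad, forces in N, time in s.
With the tool pointing down it reaches from about 0.4 to 0.825 m from the base axis. Payload 7 kg.
Tool frame: the origin (TCP) lies on the centre line of the jaws, within the pads' length; the fingertips stand 25 mm ahead of it and the grasp point (between the pads) lies 6 mm ahead of it; z points along the fingers, y is the direction in which the jaws open and shut (so a half turn about z gives the same grasp; the last joint's range is limited). The gripper opens to 88 mm and grips with 3 to 60 N. Pads are 19 mm wide; open, the fingers measure 130 mm over their backs; the gripper's body (78 mm by 193 mm) begins 47 mm behind the grasp point.
Start: joints at [-1.022, 0.359, 0.012, 0, -1.224, -0.288], TCP at [0.174, -0.652, 0.252] pointing down, gripper open.
Joint ranges: [-3.07, 3.07], [-1.43, 2.12], [-1.02, 1.25], [-3.03, 1.67], [-3.05, -0], [-3.03, 3.03]. Speed limits (rad/s): [2.39, 2.39, 3.01, 3.14, 3.14, 3.14].

## Interface

Orientations are given as [roll, pitch, yaw] about the fixed x, y, z axes, in that order (R = Rz(yaw) Ry(pitch) Rx(roll)).
In Python, from station import * gives the robot as it stands. The module is installed in compiled form; this text tells all that it offers.
- The arm moves only by the tool step_arm, never from a script. Its argument "commands" is text: rows parted by semicolons, each of 6 numbers parted by spaces: the shift along the tool's x, y, z in mm, then the turn, a rotation vector about the tool's x, y, z in rad. A call has 1 to 8 rows; each row shifts and turns the commanded pose from where the row before left it, along the tool's axes as they then stand; what a row does not reach is not made up. A row lasts 1/8 s, in which the tool goes at most 62.5 mm and 10.7 degrees, less where a joint would pass 70% of its speed; a pose out of reach is approached as far as the arm can. A call is refused whole if a number of a shift passes 62.5 or a number of a turn 0.188, either way. A call with a gripper value outside its range is refused whole. "jaw" is the finger opening in mm, from 0 to 87.6, set as the call begins (left out, the last holds). The fingers move at their own pace and stop on an object; "grip_force" is the grip in N (left out, the last holds). Time passes only in rows, so rows that do not move let the fingers close. It gives the time, the measured TCP pose, the force and the opening at its end, in the units of the state.
- get_state(): the state, without advancing time (a new reading comes with each control period).
- grab_frame(name): name is "scene" or "top" or "wrist"; returns a dict with "frame" (384x512x3 uint8, red, green, blue), "fovy" (degrees; the focal length in pixels is half the picture's height over the tangent of half this angle, whatever the lens; pixels are square), "cx", "cy" (the principal point, pixels), "k1" (the pictures are not rectified: a ray, as slopes to the right and down, at radius r is drawn at 1 + k1 r^2 times it, then the intrinsics apply), "rvec" (rotation vector, rad) and "tvec" (3), from world to camera coordinates, as OpenCV has them; the wrist camera has in their place "tool_from_camera" (4x4, takes a point from camera to tool coordinates, whose origin is the TCP and whose axes are the flange's). Camera axes: x right, y down, z forward; pixel columns grow to the right and rows downward; lengths in m; the calibration is good to about 2 mm. A picture is of the moment at which its call begins: read the wrist's pose just before it. There is no depth.
- job_done(): hands the job in, once; it reports no verdict.
Trained networks look in a picture, given as the dict that the camera call returned (one of the last four; its "shot" number tells which), for a name from the list of things; names that differ only in an ending like _2 or _b are one class to them, and where a whole thing is asked for, a point or a joint stands for the part that bears it (a point fixed in the world has none). Each returns a list of dicts, best first, with "conf" (0 to 1); they miss things now and then, are a little off and sometimes report something else, mostly with a low value. They report only what shows in the picture. A call takes as long as a camera call.
- recognise(picture, name): "pixel" ([column, row] in pixels, amid what is visible of it).
The state is a dict: "t": time; "q": joint angles; "qd": joint speeds; "joint_efforts": joint torques, N m; "eef_pos": TCP position; "ee_rot": TCP orientation; "force": force on the tool from outside, world axes, zero at the start; "moment": the same for the moment, N m; "width": finger opening in m.
Only numpy, scipy, OpenCV 4.12 (cv2) and the standard library are available. Lean on these libraries where they do the work, as an engineer would, in place of code of your own. Each camera call takes 0.05 s, during which the arm holds its last target.

## Task

Push the burnisher's red-knobbed speed lever from off, past the first stage and all the way to the stop at the second stage (two white dots), then press the green start button fully down and let it come up again. Only push and press with the fingertips or the outside of the fingers: do not take the knob between them, do not press the red stop button, do not push the button box along, and leave everything else where it stands.

Things in the scene. Friction and masses are not known exactly. Their poses are not given: they have to be found in the camera images.
- burnisher: green bench burnisher, fixed. Origin on the bench; +x to its rear (away from the robot at yaw 0), +y to its left. Housing 160 (x) by 130 mm (y), centred at y = -30 mm, dark top plate 88 mm up with a red dot (off, left), one white dot (stage one, middle), two white dots (stage two, right). A wooden head, 54 mm wide, 48 mm up, sticks out left to y = +93 mm.
- lever_pivot (a point): point on the lever's vertical turning axis, at the height of the top plate (88 mm above the bench), near the rear of the plate. Two end pins, 20 mm tall, stand on the plate 70 mm from it, just beyond the lever's end positions.
- lever_knob (a point): point on the axis of the lever's upright red knob, a cylinder 24 mm wide with rounded ends, from 4 to 56 mm above the top plate. The point is 30 mm above the plate, 85 mm horizontally from the pivot, and moves with the lever. The arm, a 9 mm rod, runs from pivot to knob 17 mm above the plate.
- speed_lever (a joint): lever angle, rad: 0 off, 0.55 stage one, 1.10 stage two and end stop; starts at off. It grows counter-clockwise seen from above: the knob moves round the pivot from the machine's left to its right, on an arc that bulges to the front. A sprung ball under the arm crosses two low brass domes: about 6 N at the knob to leave off or stage one. Let go before a dome's top (0.28, 0.83) it springs back, past it on to the next stage, and stays.
- button_station: loose grey push-button box on rubber feet, 80 mm (x) by 110 mm (y), top 43 mm above the bench, about 0.9 kg. Origin on the bench under its centre; green start button at y = +27 mm (left), red stop button at y = -27 mm (right).
- start_button_top (a point): centre of the top face of the green start button (28 mm wide), pressed straight down; moves with the button
- start_button (a joint): travel of the green button, m: 0 out, 0.006 fully down (about 4.5 N); springs back
- stop_button_top (a point): centre of the top face of the red stop button (28 mm wide)
- stop_button (a joint): travel of the red button, m: 0 out, 0.006 fully down (about 4.5 N); springs back
- spool_navy: a spool of navy blue thread, 32 mm wide, 42 mm tall, standing near the front edge; origin at the centre of its underside
- beeswax: a yellow puck of beeswax, 39 mm wide, 13 mm high, near the front edge; origin at the centre of its underside
- edge_tool: a slim wooden hand tool, 15x108x15 mm, lying near the front edge; origin at the centre of its underside
- mallet: a mallet with a pale head, 49x208x49 mm, lying behind the work; origin at the centre of its underside
- spool_grey: a spool of grey thread, 32 mm wide, 42 mm tall, standing behind the work; origin at the centre of its underside

How it is judged:
On the way, in this order (a step that is already met when the one before it is completed fails the run):
1. the lever stands at the second stage's stop (value of joint speed_lever above 1.02 rad), for 0.2 s.
2. the green start button is pressed down (at least 4.5 of 6 mm) with the lever at the stop (value of joint start_button above 0.0045 m and value of joint speed_lever above 1.02 rad), for 0.05 s.
At the end, for the whole second after the job is handed in: The lever stands at the second stage's stop (within 0.08 rad of 1.10), both buttons are up, the button box stands flat within 40 mm of where it was, and the spools, beeswax, hand tool and mallet are within 15 mm of where they were (value of joint speed_lever above 1.02 rad and value of joint each of start_button, stop_button below 0.002 m and height (world z) of button_station below 0.01 m and distance of button_station from where it was at the start of the episode below 0.04 m and angle between button_station's own z axis and vertical below 0.2 rad and linear speed of button_station below 0.02 m/s and distance of each of spool_navy, beeswax, edge_tool, mallet, spool_grey from where it was at the start of the episode below 0.015 m); the robot touches nothing.
It fails at once if the start button is pressed while the lever is not at its last stop (value of joint start_button above 0.003 m and value of joint speed_lever below 1 rad).
It fails at once if the red stop button is pressed (value of joint stop_button above 0.003 m).
It fails at once if the lever's knob is taken between the fingers (horizontal distance between the grasp point and lever_knob below 0.01 m and z of the grasp point in the frame of lever_knob below 0.036 m and contact force between the fingers and burnisher above 0.3 N).
It fails at once if the button box is lifted, tipped or pushed more than 40 mm from its place (height (world z) of button_station above 0.01 m or angle between button_station's own z axis and vertical above 0.2 rad or distance of button_station from where it was at the start of the episode above 0.04 m).
It fails at once if a spool, the beeswax, the hand tool or the mallet is lifted or moved more than 15 mm (distance of any of spool_navy, beeswax, edge_tool, mallet, spool_grey from where it was at the start of the episode above 0.015 m).
It also fails if it takes over 45 s, if anything falls off the work surface, if the arm or the gripper's body presses on something with over 40 N, if the wrist force passes 120 N, or if a joint passes its speed limit or range.

## Working session

There is one attempt and no reset: what is moved stays moved. The work goes in short steps, Python scripts to look and compute and a tool call to move; the robot and the scene stay as the last step left them, time stands still between calls to the robot, and variables do not carry over. Pictures are saved under pics/ and viewed, and the job is handed in when it is done.

Besides the shell and the picture viewer there is one more tool, called after ">>>" as name(argument=value, ...), one argument or row to a line, values as JSON. step_arm: Moves the arm, as the interface text tells. Its arguments: {"type":"object","properties":{"commands":{"type":"string"},"jaw":{"type":"number"},"grip_force":{"type":"number"}},"required":["commands"]}

```bash
mkdir -p pics
cat > h.py <<'E'
from station import *
import numpy as np, cv2
def K(p):
    f=p["frame"].shape[0]/2/np.tan(np.radians(p["fovy"])/2)
    return np.array([[f,0,p["cx"]],[0,f,p["cy"]],[0,0,1.]]),np.array([p["k1"],0,0,0,0.])
def proj(p,X):
    k,d=K(p);return cv2.projectPoints(np.float64(X).reshape(-1,1,3),np.array(p["rvec"],float),np.array(p["tvec"],float),k,d)[0].reshape(-1,2)
def ray(p,px):
    k,d=K(p);n=cv2.undistortPoints(np.float64(px).reshape(1,1,2),k,d).ravel()
    R=cv2.Rodrigues(np.array(p["rvec"],float))[0];t=np.array(p["tvec"],float)
    return -R.T@t,R.T@np.array([n[0],n[1],1])
def atz(p,px,z):
    o,d=ray(p,px);return o+d*(z-o[2])/d[2]
def save(p,name,pts=(),crop=None,s=1.5):
    im=cv2.cvtColor(p["frame"],cv2.COLOR_RGB2BGR)
    for q in pts: cv2.circle(im,tuple(int(round(v)) for v in q),2,(255,0,255),1)
    if crop: a,b,c,d=crop; im=im[b:d,a:c]
    im=cv2.resize(im,None,fx=s,fy=s,interpolation=cv2.INTER_CUBIC);cv2.imwrite("pics/"+name+".png",im)
E
python3 - <<'E'
from h import *
print(get_state())
Z=dict(burnisher=.05,lever_pivot=.088,lever_knob=.118,button_station=.03,start_button_top=.05,stop_button_top=.05,spool_navy=.02,beeswax=.01,edge_tool=.01,mallet=.025,spool_grey=.02)
for c in ["scene","top"]:
    p=grab_frame(c);save(p,c+"0")
    print(c,p["fovy"],p["k1"],ray(p,[256,192]))
    for n in Z:
        for r in recognise(p,n)[:2]: print(n,np.round(r["pixel"],1),round(r["conf"],2),np.round(atz(p,r["pixel"],Z[n]),3))
E
```

```text
{'t': 0.0, 'q': array([-1.02190977e+00,  3.59380590e-01,  1.10542925e-02, -4.09725088e-04,
       -1.22411236e+00, -2.88116837e-01]), 'qd': array([ 4.94447429e-06, -7.29004724e-04, -8.66785143e-04,  1.03275887e-03,
       -1.34403949e-03, -1.43054998e-03]), 'joint_efforts': array([-9.02587344e-04, -5.82722139e+01,  2.93054849e+01,  6.99767634e+00,
        6.89112276e-03, -1.49005054e-04]), 'eef_pos': array([ 0.17391448, -0.65172873,  0.25061401]), 'ee_rot': array([ 3.13990856e+00, -9.74260221e-05, -2.88096238e+00]), 'force': array([-0.78008588,  0.00579774,  0.12372264]), 'moment': array([-0.04522388, -0.01275259, -0.02775795]), 'width': 0.08793135494923013}
scene 44.980775504189616 -0.03147778167866583 (array([0.03669029, 0.68042187, 0.79452455]), array([ 0.43926419, -0.64224522, -0.62815075]))
burnisher [302.6 174.8] 0.94 [ 0.499 -0.215  0.05 ]
lever_pivot [303.  173.1] 0.61 [ 0.478 -0.176  0.088]
lever_knob [297.4 157.5] 0.68 [ 0.505 -0.189  0.118]
button_station [225.3 233.9] 0.9 [0.539 0.07  0.03 ]
button_station [300.  253.9] 0.65 [0.363 0.022 0.03 ]
stop_button_top [231.  213.
[... 387 characters left out ...]
1958575 -0.09821703181418714 (array([ 0.34931761, -0.03466905,  1.07330364]), array([ 0.18648945, -0.00927228, -0.98265589]))
burnisher [335.8 205.4] 0.91 [ 0.509 -0.223  0.05 ]
lever_pivot [333.6 206.2] 0.63 [ 0.502 -0.211  0.088]
lever_knob [329.7 202.7] 0.87 [ 0.505 -0.198  0.118]
button_station [211.5 193.6] 0.64 [0.546 0.058 0.03 ]
button_station [332.3 207. ] 0.57 [ 0.509 -0.218  0.03 ]
stop_button_top [221.4 185.6] 0.5 [0.56  0.034 0.05 ]
beeswax [191.4 269.7] 0.67 [0.374 0.106 0.01 ]
edge_tool [311.3 267.5] 0.49 [ 0.374 -0.167  0.01 ]
mallet [208.9 131.8] 0.62 [0.696 0.064 0.025]
spool_grey [267.8 135.1] 0.76 [ 0.686 -0.076  0.02 ]
spool_grey [331.1 200. ] 0.66 [ 0.527 -0.218  0.02 ]
```

View pics/scene0.png

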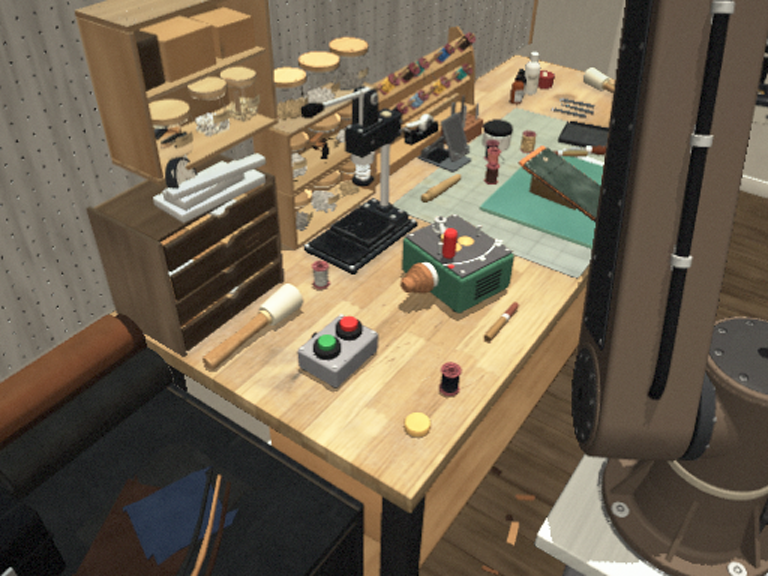

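View pics/top0.png

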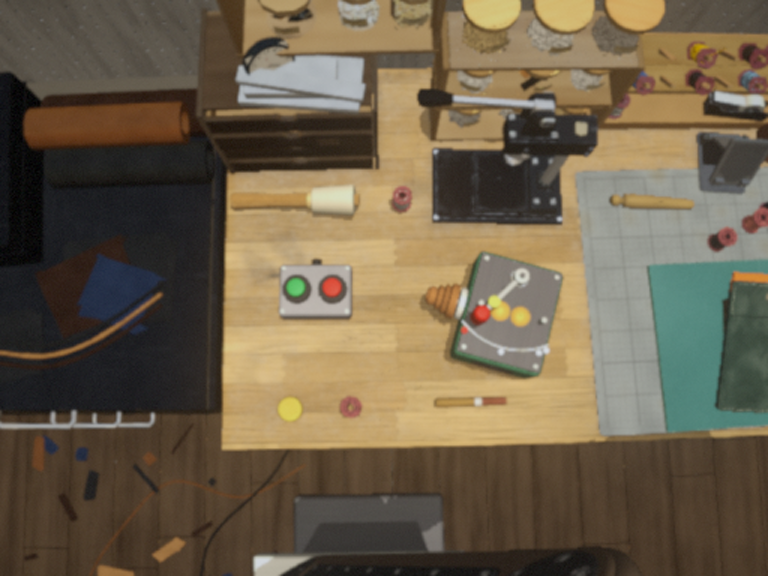

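Run:
```python
from h import *
p=grab_frame("top");save(p,"topcrop",crop=(170,120,400,290),s=3.4)
p=grab_frame("scene");save(p,"scenecrop",crop=(160,110,360,290),s=3.3)
```

```text
(no output)
```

View pics/topcrop.png

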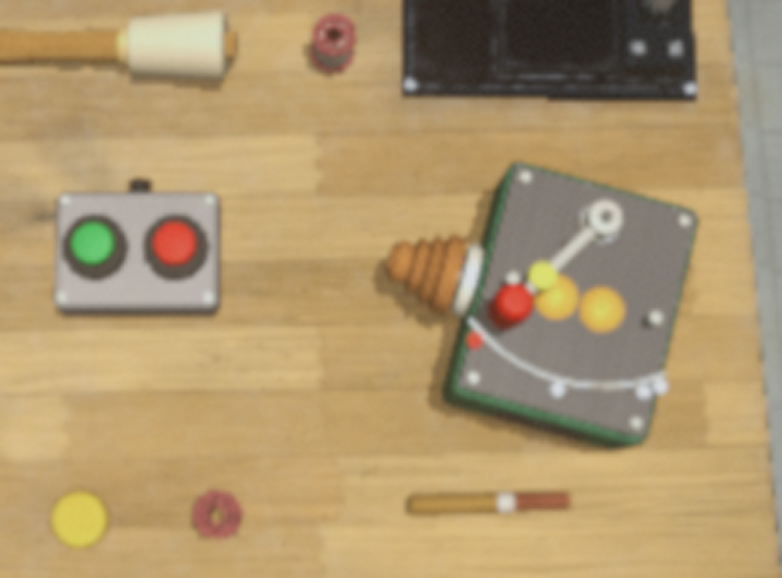

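View pics/scenecrop.png

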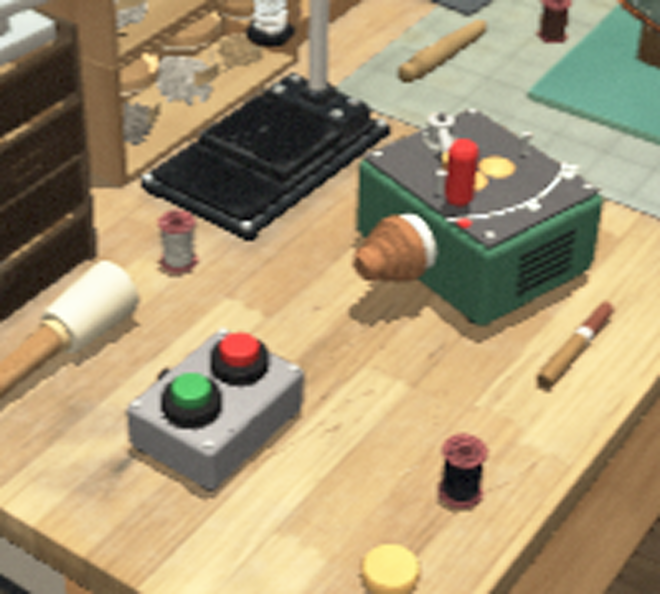

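Run:
```python
from h import *
T=grab_frame("top");S=grab_frame("scene")
tp=lambda a:np.array(a)/3.4+[170,120]
sp=lambda a:np.array(a)/3.3+[160,110]
tr={}
def tri(n,a,b):
    A=[];B=[]
    for p,q in((T,tp(a)),(S,sp(b))):
        o,d=ray(p,q);d/=np.linalg.norm(d);M=np.eye(3)-np.outer(d,d);A.append(M);B.append(M@o)
    X=np.linalg.lstsq(np.vstack(A),np.hstack(B),rcond=None)[0];print(n,X.round(4),"res",np.linalg.norm(np.vstack(A)@X-np.hstack(B)).round(4))
tri("knobtop",(513,300),(462,143));tri("hub",(604,217),(440,120));tri("green",(92,243),(192,387));tri("red",(175,243),(240,347))
c=[atz(T,tp(a),.088) for a in((514,165),(697,212),(640,440),(452,395))]
print(np.round(c,4));C=np.mean(c,0)
e=(c[0]-c[1]+c[3]-c[2]);f=(c[0]-c[3]+c[1]-c[2]);print("yaw",np.arctan2(-e[0],e[1]),np.arctan2(f[1],f[0]),np.linalg.norm(e)/2,np.linalg.norm(f)/2,C)
print("hub@.11",atz(T,tp((604,217)),.105),"knob@.144",atz(T,tp((513,303)),.144), atz(S,sp((462,145)),.144))
print("green@.055",atz(T,tp((92,243)),.055),atz(S,sp((192,387)),.055))
for z in (.04,): print("box corners",[atz(T,tp(a),.043).round(3) for a in((57,193),(220,192),(220,308),(57,308))])
for a in ((513,278),(655,318),(475,340),(558,388),(650,388)): print("plate pt",atz(T,tp(a),.088).round(4))
```

```text
knobtop [ 0.49   -0.1742  0.1452] res 0.001
hub [ 0.5468 -0.2395  0.1092] res 0.0008
green [0.5452 0.0875 0.0612] res 0.0002
red [0.5447 0.033  0.0595] res 0.0004
[[ 0.5859 -0.188   0.088 ]
 [ 0.5527 -0.3047  0.088 ]
 [ 0.4078 -0.2589  0.088 ]
 [ 0.4385 -0.1421  0.088 ]]
yaw -0.2671839614868825 -0.3042673090714428 0.12107195772558403 0.15314279805225278 [ 0.49624341 -0.22339735  0.088     ]
hub@.11 [ 0.54708748 -0.24062132  0.105     ] knob@.144 [ 0.48771001 -0.17458883  0.144     ] [ 0.49002992 -0.17320688  0.144     ]
green@.055 [0.54633251 0.08819793 0.055     ] [0.54965964 0.08254878 0.055     ]
box corners [array([0.583, 0.113, 0.043]), array([0.582, 0.004, 0.043]), array([0.503, 0.004, 0.043]), array([0.505, 0.113, 0.043])]
plate pt [ 0.5121 -0.1838  0.088 ]
plate pt [ 0.4846 -0.273   0.088 ]
plate pt [ 0.473  -0.1579  0.088 ]
plate pt [ 0.4415 -0.2089  0.088 ]
plate pt [ 0.4402 -0.2671  0.088 ]
```

>>> step_arm(
  commands="-38 33 0 0 0 0;-38 33 0 0 0 0;-38 33 0 0 0 0;-38 33 0 0 0 0;-38 33 0 0 0 0;-38 33 0 0 0 0;-38 33 0 0 0 0;-38 33 0 0 0 0",
  jaw=0,
)

```text
t: 2.4
eef_pos: [0.4004, -0.3173, 0.2519]
ee_rot: [-3.141, 0.001, -2.881]
force: [-0.2, -0.6, 0.4]
width: 0.0133
```

>>> step_arm(
  commands="-38 33 0 0 0 0;-38 33 0 0 0 0;-38 33 0 0 0 0;-38 33 0 0 0 0;0 0 0 0 0 -0.15;0 0 0 0 0 -0.15;0 0 0 0 0 -0.16;0 0 0 0 0 0",
)

```text
t: 3.4
eef_pos: [0.5125, -0.1519, 0.2517]
ee_rot: [-3.141, 0.0, -2.422]
force: [0.0, -1.4, 0.3]
width: 0.0002
```

```bash
cat > g.py <<'E'
from h import *
import sys
def wcam(p,s):
    from scipy.spatial.transform import Rotation as R
    T=np.eye(4);T[:3,:3]=R.from_euler("xyz",s["ee_rot"]).as_matrix();T[:3,3]=s["eef_pos"]
    W=np.linalg.inv(T@np.array(p["tool_from_camera"]))
    p["rvec"]=cv2.Rodrigues(W[:3,:3])[0].ravel();p["tvec"]=W[:3,3]
    return p
def tolocal(target):
    s=get_state();y=s["ee_rot"][2];d=np.array(target)-s["eef_pos"]
    x=np.array([np.cos(y),np.sin(y)]);yy=np.array([np.sin(y),-np.cos(y)])
    return np.round([1e3*d[:2]@x,1e3*d[:2]@yy,-1e3*d[2]],1)
E
python3 - <<'E'
from g import *
s=get_state();p=wcam(grab_frame("wrist"),s);print(s["eef_pos"],s["ee_rot"],s["width"],s["t"])
save(p,"w1",pts=proj(p,[[.547,-.240,.108],[.489,-.174,.144],[.489,-.174,.092]]))
q=grab_frame("top");save(q,"t1");q=grab_frame("scene");save(q,"s1",crop=(220,80,360,220),s=4)
print(tolocal([.513,-.153,.2]))
E
```

```text
[ 0.51253312 -0.15189725  0.25167761] [-3.14144907e+00  1.47840891e-04 -2.42168179e+00] 0.0002478099613025074 3.4
[ 0.3 -1.1 51.7]
```

View pics/w1.png

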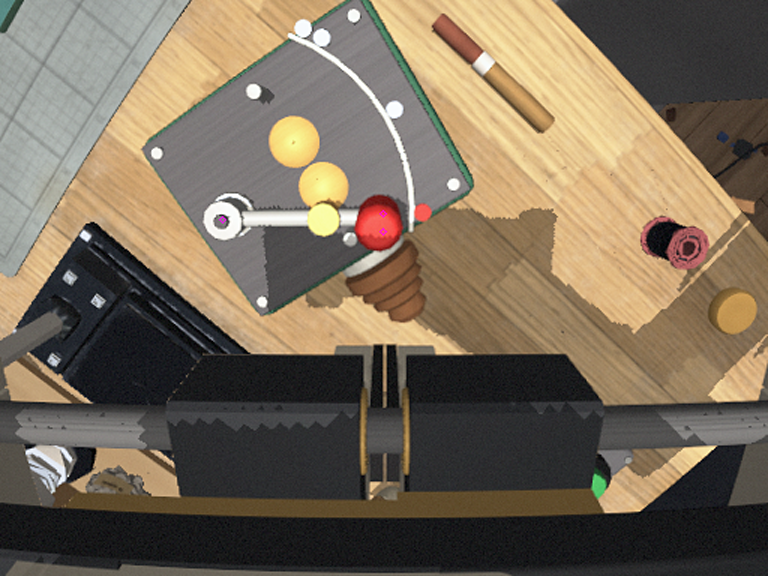

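View pics/s1.png

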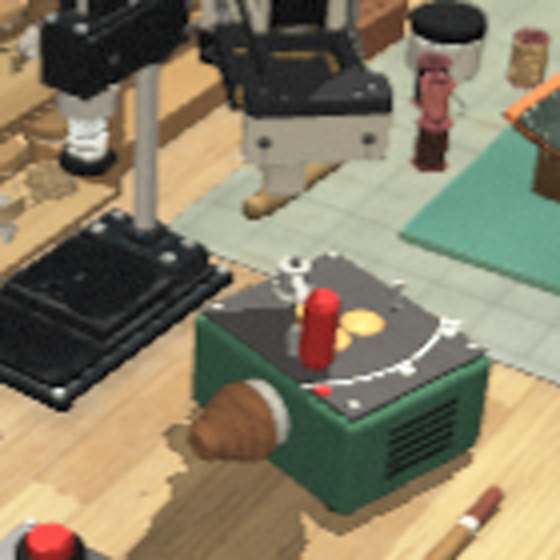

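>>> step_arm(
  commands="0 0 28 0 0 0;0 0 28 0 0 0;0 0 28 0 0 0;0 0 28 0 0 0;0 0 0 0 0 0",
)

```text
t: 4.18
eef_pos: [0.5111, -0.1521, 0.1379]
ee_rot: [3.139, -0.003, -2.423]
force: [0.4, 0.5, 0.6]
width: 0.0001
```

Run:
```python
from g import *
s=get_state();p=wcam(grab_frame("wrist"),s);print(s["eef_pos"],s["ee_rot"],s["force"],s["t"])
save(p,"w2");q=grab_frame("scene");save(q,"s2",crop=(220,80,360,220),s=4)
print(tolocal([.489,-.174,.139]))
```

```text
[ 0.51111528 -0.15205442  0.13785866] [ 3.13888329e+00 -3.13844957e-03 -2.42299906e+00] [0.42305823 0.46039934 0.56640596] 4.175
[32.4 -0.6  1.3]
```

View pics/w2.png

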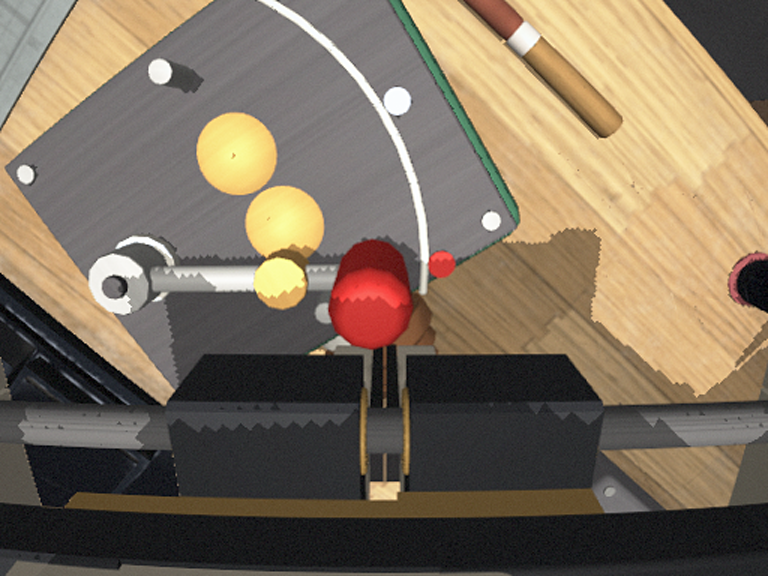

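View pics/s2.png

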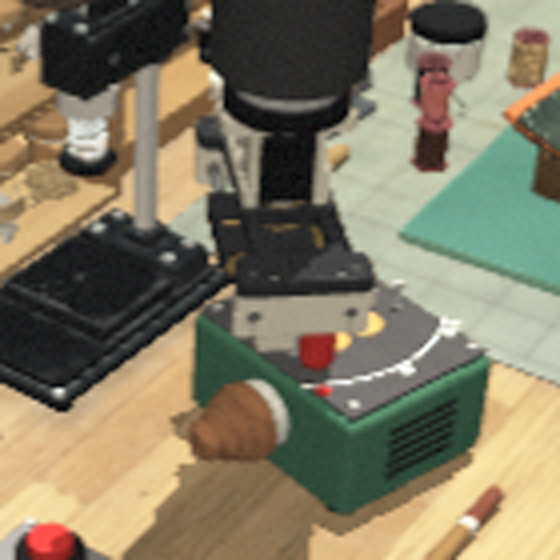

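>>> step_arm(
  commands="5 0 0 0 0 0;5 0 0 0 0 0;9.5 1.8 0 0 0 -0.11;9.5 1.8 0 0 0 -0.11;9.5 1.8 0 0 0 -0.11;9.5 1.8 0 0 0 -0.11",
)

```text
t: 5.03
eef_pos: [0.4755, -0.1835, 0.1404]
ee_rot: [-3.14, 0.001, -1.977]
force: [-0.6, -0.4, -0.4]
width: 0.0003
```

Run:
```python
from g import *
s=get_state();p=wcam(grab_frame("wrist"),s);print(s["eef_pos"],s["ee_rot"],s["force"],s["t"])
save(p,"w3");print(tolocal([.547,-.240,.139]))
```

```text
[ 0.4754538  -0.18353282  0.14035704] [-3.14030987e+00  5.77544311e-04 -1.97720416e+00] [-0.602558   -0.40795789 -0.42851633] 5.025
[ 23.2 -88.5   1.2]
```

View pics/w3.png

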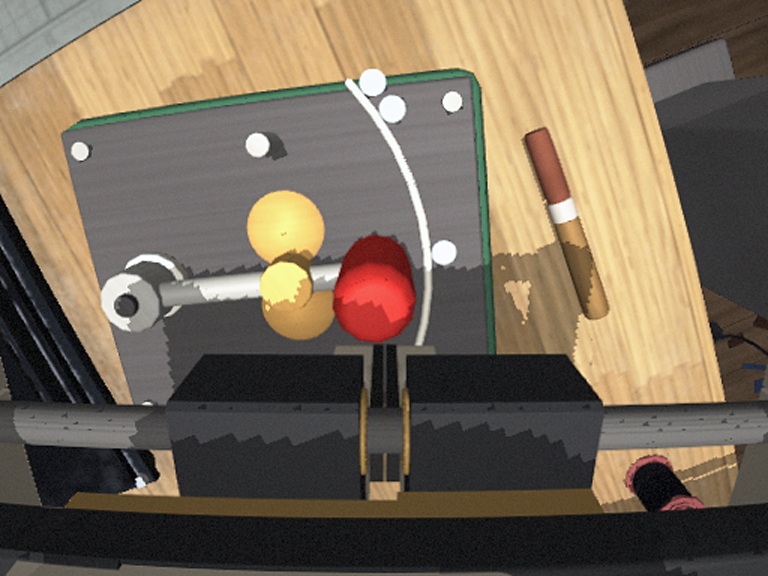

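>>> step_arm(
  commands="9.5 1.8 0 0 0 -0.11;9.5 1.8 0 0 0 -0.11;9.5 1.8 0 0 0 -0.11;9.5 1.8 0 0 0 -0.11;9.5 1.8 0 0 0 -0.11;0 0 0 0 0 0",
)

```text
t: 5.82
eef_pos: [0.458, -0.2281, 0.14]
ee_rot: [-3.141, -0.0, -1.434]
force: [-0.0, -0.3, -0.0]
width: 0.0005
```

Run:
```python
from g import *
s=get_state();p=wcam(grab_frame("wrist"),s);print(s["eef_pos"],s["ee_rot"],s["force"],s["t"])
save(p,"w4");print(tolocal([.547,-.240,.139]))
```

```text
[ 0.45799112 -0.22807165  0.1399652 ] [-3.14088631e+00 -1.91994881e-04 -1.43399067e+00] [-0.0020023  -0.31760392 -0.01476795] 5.825
[ 24.1 -86.6   0.9]
```

View pics/w4.png

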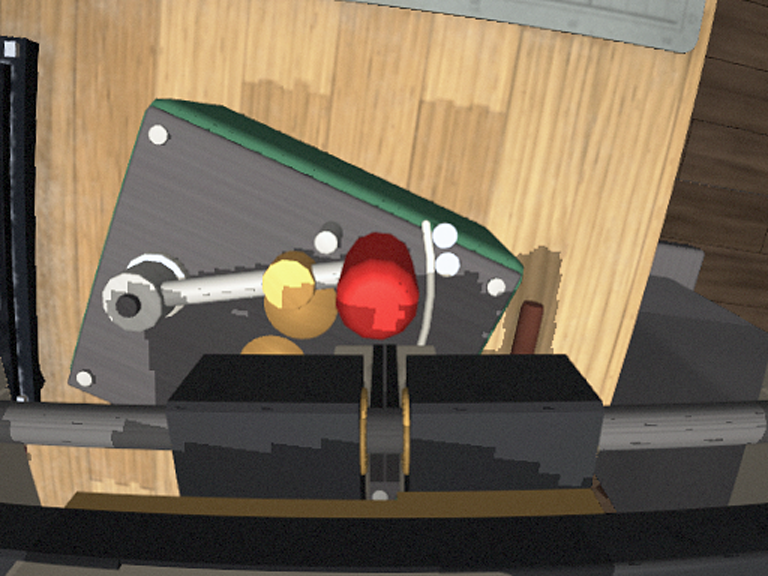

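>>> step_arm(
  commands="5 0.9 0 0 0 -0.055;3 0.5 0 0 0 -0.03;0 0 0 0 0 0",
)

```text
t: 6.25
eef_pos: [0.458, -0.2357, 0.1396]
ee_rot: [-3.141, -0.0, -1.348]
force: [-0.5, 0.3, -0.1]
width: 0.0003
```

>>> step_arm(
  commands="2 0.2 0 0 0 0;2 0 0 0 0 0;0 0 0 0 0 0",
)

```text
t: 6.62
eef_pos: [0.4583, -0.2391, 0.1395]
ee_rot: [3.141, 0.001, -1.347]
force: [-1.4, 5.4, 2.0]
width: 0.0003
```

>>> step_arm(
  commands="2 0 0 0 0 0;0 0 0 0 0 0",
)

```text
t: 6.88
eef_pos: [0.4584, -0.2397, 0.1394]
ee_rot: [3.141, 0.003, -1.347]
force: [-3.0, 14.5, 6.8]
width: 0.0004
```

>>> step_arm(
  commands="-10 0 0 0 0 0;-5 0 0 0 0 0;0 0 -30 0 0 0;0 0 -40 0 0 0;0 0 -40 0 0 0;0 0 0 0 0 0",
)

```text
t: 7.62
eef_pos: [0.4573, -0.2275, 0.2529]
ee_rot: [-3.136, -0.003, -1.346]
force: [-0.8, -0.2, -0.1]
width: 0.0002
```

Run:
```python
from g import *
s=get_state();p=wcam(grab_frame("wrist"),s);print(s["eef_pos"],s["ee_rot"],s["force"],s["t"])
e=lambda t:[.547+.085*np.cos(2.29+t),-.240+.085*np.sin(2.29+t),.144]
save(p,"w5",pts=proj(p,[[.547,-.240,.108],e(.83),e(1.02),e(1.1)]))
r=recognise(p,"lever_knob");print(r[:2])
for z in(.12,.13,.14):
  x=atz(p,r[0]["pixel"],z)-[.547,-.24,0];print(np.arctan2(x[1],x[0])%(2*np.pi)-2.29,np.hypot(x[0],x[1]))
```

```text
[ 0.4573389  -0.22754407  0.25292496] [-3.13592120e+00 -2.96250813e-03 -1.34554802e+00] [-0.78735507 -0.23222345 -0.09078359] 7.625
[{'pixel': [220.3, 144.9], 'conf': 0.88}]
1.127521765089678 0.056243755895384114
1.1555225136736533 0.05745783687894857
1.1823444168966186 0.05871508412824381
```

View pics/w5.png

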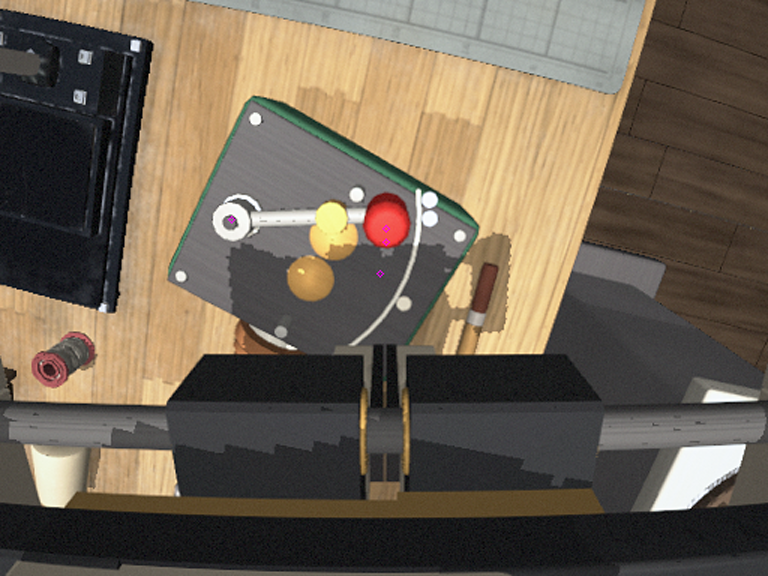

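>>> step_arm(
  commands="0 0 0 0 0 0.112;0 0 0 0 0 0.112;-52 -6 0 0 0 0;-52 -6 0 0 0 0;-52 -6 0 0 0 0;-52 -6 0 0 0 0;-52 -6 0 0 0 0;-52 -6 0 0 0 0",
  jaw=60,
)

```text
t: 8.72
eef_pos: [0.4907, 0.0864, 0.2483]
ee_rot: [3.14, -0.001, -1.57]
force: [1.2, -0.7, 0.6]
width: 0.0599
```

>>> step_arm(
  commands="-52 -6 0 0 0 0;-52 -6 0 0 0 0;0 0 50 0 0 0;0 0 0 0 0 0",
)

```text
t: 9.22
eef_pos: [0.5005, 0.1877, 0.1951]
ee_rot: [3.134, -0.006, -1.57]
force: [0.3, -0.5, 1.2]
width: 0.0597
```

Run:
```python
from g import *
s=get_state();p=wcam(grab_frame("wrist"),s);print(s["eef_pos"],s["ee_rot"],s["width"],s["t"])
save(p,"w6",pts=proj(p,[[.5455,.0875,.06],[.5455,.033,.06]]))
print(recognise(p,"start_button_top")[:2])
print(tolocal([.5075,.0875,.12]))
```

```text
[0.50049284 0.18767858 0.19510698] [ 3.13362935 -0.00556562 -1.56952586] 0.05973261147964815 9.225
[{'pixel': [191.7, 58.8], 'conf': 0.74}, {'pixel': [41.1, 71.3], 'conf': 0.62}]
[100.9  -4.2  79.6]
```

View pics/w6.png

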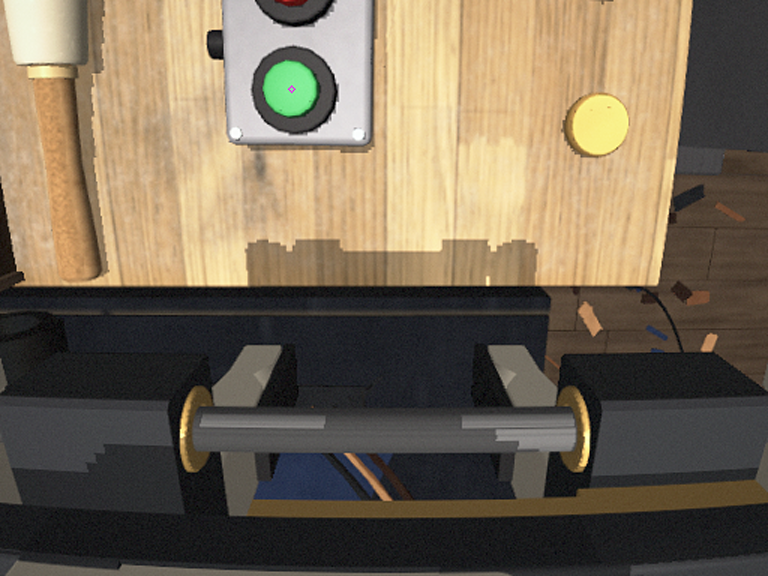

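>>> step_arm(
  commands="50 -1.6 0 0 0 0;51 -1.6 0 0 0 0;0 0 40 0 0 0;0 0 40 0 0 0;0 0 16 0 0 0;0 0 0 0 0 0;0 0 0 0 0 0",
)

```text
t: 10.2
eef_pos: [0.5078, 0.0882, 0.1054]
ee_rot: [-3.139, 0.001, -1.57]
force: [-0.6, 1.0, 0.3]
width: 0.0603
```

Run:
```python
from g import *
s=get_state();print(s["eef_pos"],s["ee_rot"],s["force"],s["t"])
q=grab_frame("scene");save(q,"s7",crop=(160,130,310,270),s=4)
p=grab_frame("top");save(p,"t7",crop=(150,130,300,270),s=4)
print(tolocal([.5065,.0875,.0985]))
```

```text
[0.50776524 0.08819991 0.1053726 ] [-3.13905393e+00  1.06412139e-03 -1.57001259e+00] [-0.60626015  0.97820209  0.31192947] 10.2
[0.8 1.  6.6]
```

View pics/s7.png

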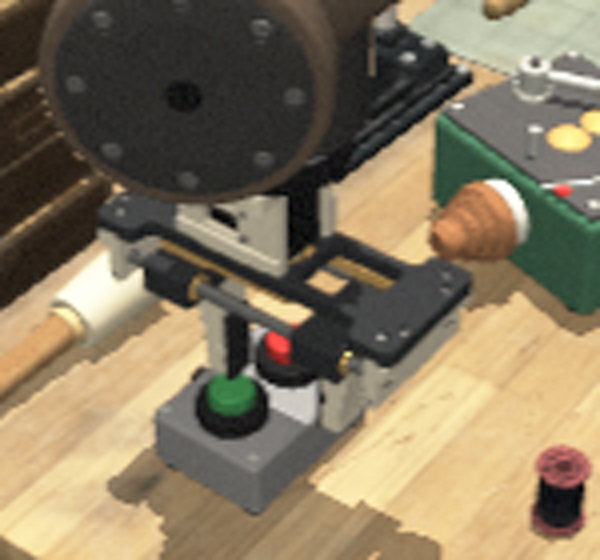

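View pics/t7.png

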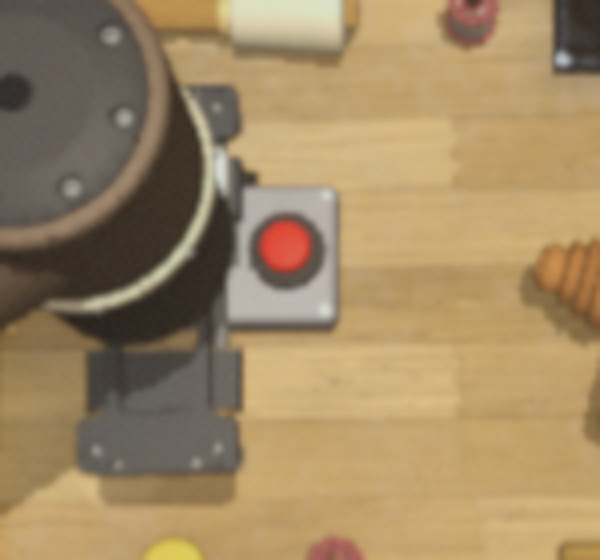

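>>> step_arm(
  commands="0 0 7 0 0 0;0 0 7 0 0 0;0 0 4 0 0 0;0 0 0 0 0 0",
)

```text
t: 10.8
eef_pos: [0.5067, 0.0881, 0.0854]
ee_rot: [3.142, -0.0, -1.569]
force: [-0.0, 1.1, 3.5]
width: 0.06
```

>>> step_arm(
  commands="0 0 2 0 0 0;0 0 2 0 0 0;0 0 0 0 0 0",
)

```text
t: 11.18
eef_pos: [0.5069, 0.0881, 0.0837]
ee_rot: [-3.14, 0.0, -1.569]
force: [-9.0, 0.7, 24.0]
width: 0.06
```

Run:
```python
from g import *
s=get_state();print(s["eef_pos"],s["ee_rot"],s["force"],s["moment"],s["t"])
q=grab_frame("scene");save(q,"s8",crop=(190,190,280,265),s=8)
p=wcam(grab_frame("wrist"),s);save(p,"w8")
print(get_state()["force"])
```

```text
[0.50691889 0.08811856 0.08366125] [-3.14010101e+00  1.83359360e-04 -1.56879163e+00] [-9.0253662   0.65528856 24.01275682] [ 0.14298365  2.86736632 -0.01468671] 11.175
[-10.16135717   0.14579395  25.07412789]
```

View pics/s8.png

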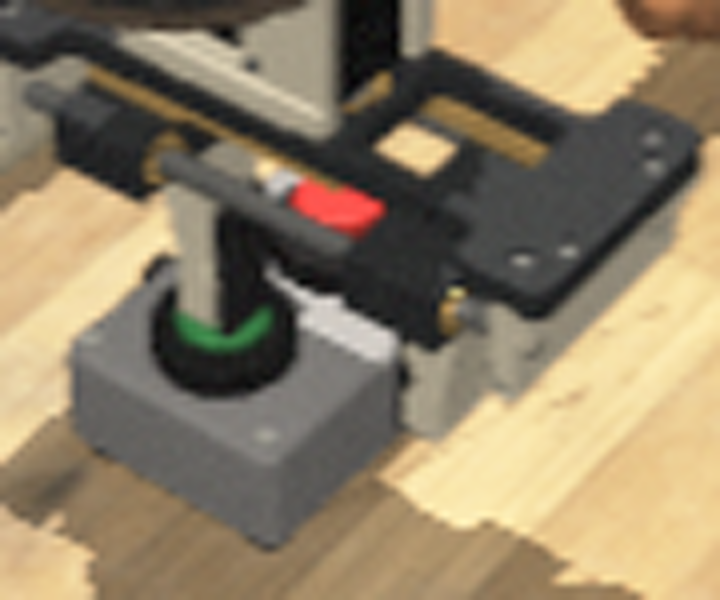

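View pics/w8.png

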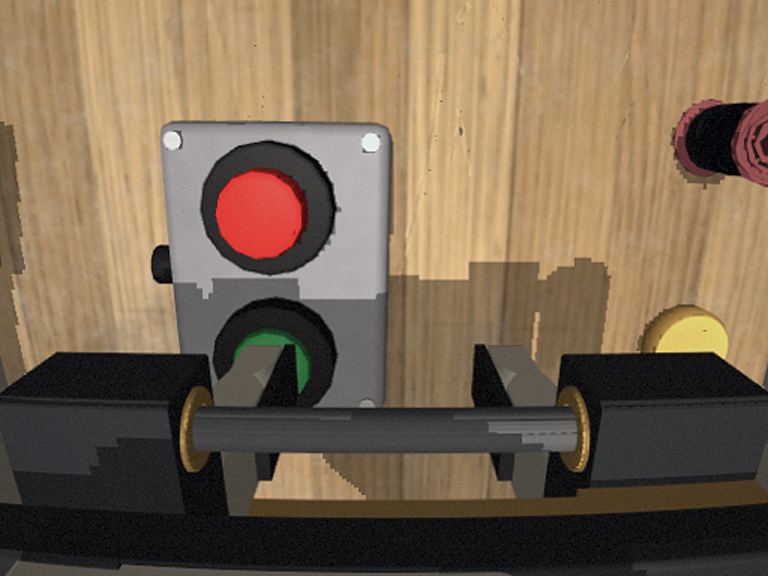

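>>> step_arm(
  commands="0 0 -2 0 0 0;0 0 0 0 0 0;0 0 0 0 0 0",
)

```text
t: 11.65
eef_pos: [0.5068, 0.0881, 0.0841]
ee_rot: [-3.141, 0.0, -1.57]
force: [-3.0, 0.7, 9.2]
width: 0.0599
```

>>> step_arm(
  commands="0 0 -2 0 0 0;0 0 0 0 0 0;0 0 0 0 0 0",
)

```text
t: 12.02
eef_pos: [0.5067, 0.0881, 0.0855]
ee_rot: [-3.141, 0.0, -1.57]
force: [-0.5, 1.2, 3.2]
width: 0.0599
```

>>> step_arm(
  commands="0 0 -2 0 0 0;0 0 0 0 0 0;0 0 0 0 0 0",
)

```text
t: 12.4
eef_pos: [0.5067, 0.0881, 0.0875]
ee_rot: [-3.141, 0.0, -1.57]
force: [-0.8, 2.0, 2.3]
width: 0.0596
```

>>> step_arm(
  commands="0 0 -2 0 0 0;0 0 0 0 0 0;0 0 0 0 0 0",
)

```text
t: 12.78
eef_pos: [0.5066, 0.088, 0.0895]
ee_rot: [-3.142, -0.0, -1.57]
force: [0.8, 1.3, 2.4]
width: 0.0599
```

>>> step_arm(
  commands="0 0 -5 0 0 0;0 0 -30 0 0 0;0 0 -50 0 0 0;0 0 -50 0 0 0;-50 0 0 0 0 0;-50 0 0 0 0 0;0 0 0 0 0 0;0 0 0 0 0 0",
)

```text
t: 13.78
eef_pos: [0.5059, 0.1877, 0.2242]
ee_rot: [3.14, -0.001, -1.569]
force: [-0.0, -0.6, 0.1]
width: 0.0605
```

Run:
```python
from g import *
s=get_state();print(s["eef_pos"],s["force"],s["t"])
p=wcam(grab_frame("wrist"),s);save(p,"w9",pts=proj(p,[[.5455,.0875,.06],[.5455,.033,.06]]))
q=grab_frame("scene");save(q,"s9",crop=(160,110,360,290),s=3.3)
q=grab_frame("top");save(q,"t9",crop=(170,120,400,290),s=3.4)
```

```text
[0.50587128 0.18771559 0.22420626] [-0.04101067 -0.63763496  0.10973435] 13.775
```

View pics/s9.png

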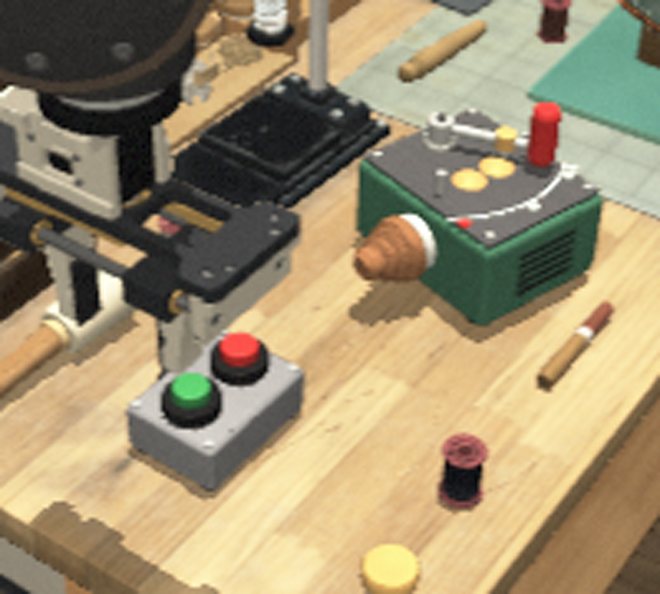

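View pics/t9.png

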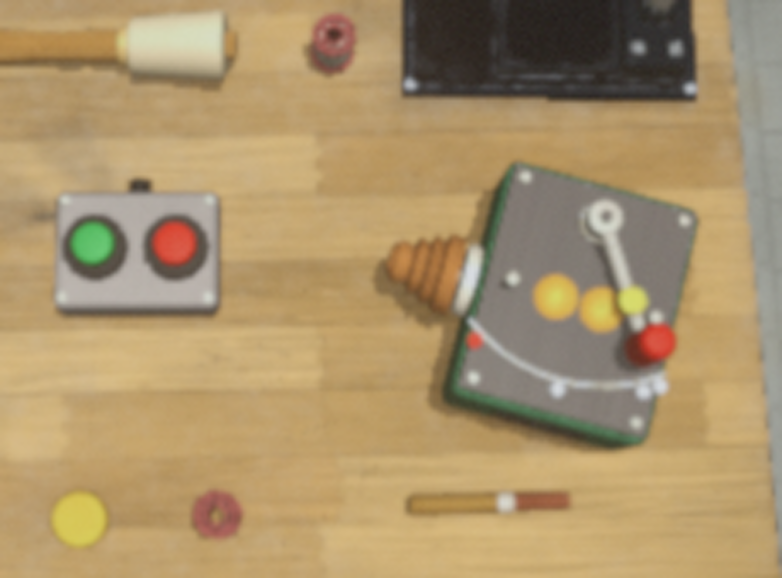

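View pics/w9.png

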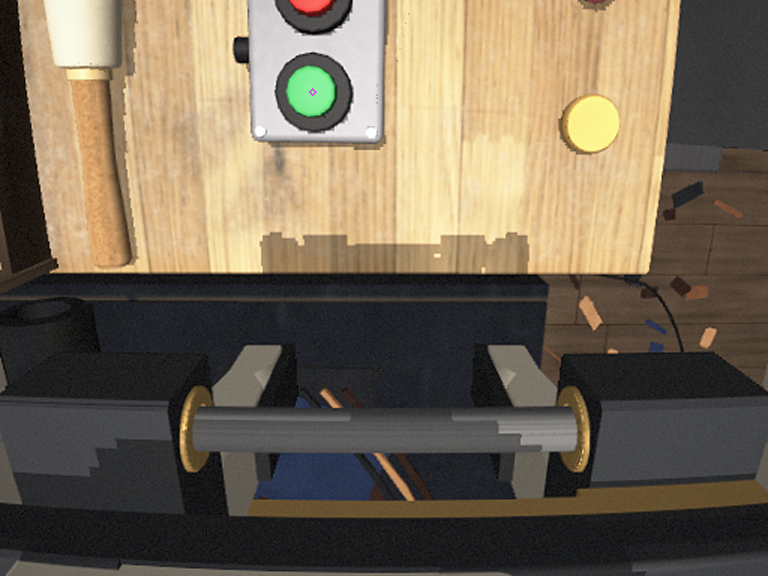

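```bash
python3 -c "
from station import *
print(job_done())"
```

```text
the job is handed in; nothing more can be done
None
```

I pushed the speed lever to the second-stage stop, pressed the green start button to its bottom and let it up, then handed the job in at about 14 s. `job_done()` gives no verdict.

- **Lever:** I pushed the knob round its arc with the outside of the closed fingers. At the end the lever stopped moving and the force rose to about 14.5 N, so it was against the stop. The wrist picture shows the knob at or slightly past the spot I calculated for 1.10 rad. The last top view shows it still there, beside the end pin.
- **Start button:** I pressed it with one fingertip. Force reached about 24 N at the bottom. On the way up there was still light contact nearly 6 mm above the bottom, so I take it as a full press. I had no direct reading of the button's travel.
- **Disagreement:** The button bottomed about 4 to 5 mm higher than my picture-based estimate of its top height implied. I put this down to calibration error and the fingers flexing under load.
- **Last pictures:** Both buttons are up, and the box, both spools, beeswax, hand tool and mallet look unmoved. The gripper is clear, with force readings near zero.

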